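Sort ball candles into a dimpled display case and lower its cover

TASK

Open the clear cover of the candle case fully, set every ball candle, those in the wooden tray and the red one wrongly left in the yellow pad, into a dimple of the pad of its own colour (one candle a dimple), then lower the cover gently until it is fully shut. Set the candles down rather than dropping them, and leave the other goods on the counter where they are.

Things in the scene. Friction and masses are not known exactly. Their poses are not given: they have to be found in the camera images.
- case: Low fixed wooden base of the display case, 212 (x) x 376 (y) x 32 mm high, left or right on the counter, turned up to 0.15 rad. Origin: centre of its underside; its x axis points from the handle side to the hinge side. Two fixed pads, a red and a yellow, lie in it side by side along x (which is nearer the handle varies), tops 22 mm above the counter; a rim stands 10 mm above them, 22 mm at the handle side.
- cover (a joint): Clear plastic dome cover, 48 mm high, hinged along the case's +x edge; 0 = fully shut, grows as the handle side rises, stop at 1.7 rad (leaning a little back). May start up to 0.25 rad ajar. Stiff hinge (0.7 N m): it stays where left, and about 5 N at the handle lifts it. It clears seated candles by 5 mm, but jams on candles lying outside a dimple.
- cover_handle (a point): Middle of the cover's black round handle bar, 12 mm thick, 130 mm long along the case's y axis (114 mm of it free between its two arms), held 36 mm clear of the cover's front wall. It moves on an arc about the hinge; shut, it is 58 mm above the counter.
- cover_hinge (a point): Middle of the cover's hinge axis, which runs along the case's y axis, 33 mm above the counter. With the cover shut the handle bar lies 250 mm in front of it (-x of the case) and 25 mm higher.
- tray: Fixed dished wooden stock tray on the other side of the counter from the case, 270 (x) x 300 (y) mm. Flat middle of 140 x 170 mm, 6 mm above the counter; 59 mm wide cork borders slope up from it by 15 degrees to 22 mm above the counter, so candles roll back to the middle; 6 mm thick walls round it reach 34 mm above the counter. Origin: centre of its underside.
- red1: Red ball candle, a sphere 56 mm across, about 85 g, which rolls when touched; origin at its centre. Starts wrongly in the middle dimple of the yellow pad, under the cover.
- red2: Red ball candle, a sphere 56 mm across, about 85 g, which rolls when touched; origin at its centre. Starts in the tray (centre 34 mm above the counter); may be absent.
- red3: Red ball candle, a sphere 56 mm across, about 85 g, which rolls when touched; origin at its centre. Starts in the tray (centre 34 mm above the counter); may be absent.
- yellow1: Yellow ball candle, a sphere 56 mm across, about 85 g, which rolls when touched; origin at its centre. Starts in the tray (centre 34 mm above the counter); may be absent.
- yellow2: Yellow ball candle, a sphere 56 mm across, about 85 g, which rolls when touched; origin at its centre. Starts in the tray (centre 34 mm above the counter); may be absent.
- pad_red_dimple0 (a point): Where the centre of a candle seated in dimple 0 of the red pad lies (44 mm above the counter; it dips 6 mm into the pad). The pad is 72 (x) x 360 (y) x 12 mm; its three dimples, 35 mm across, lie in a row along the case's y axis, 105 mm apart; the two pads' rows are 72 mm apart.
- pad_red_dimple1 (a point): Where the centre of a candle seated in dimple 1 of the red pad lies (44 mm above the counter; it dips 6 mm into the pad). The pad is 72 (x) x 360 (y) x 12 mm; its three dimples, 35 mm across, lie in a row along the case's y axis, 105 mm apart; the two pads' rows are 72 mm apart.
- pad_red_dimple2 (a point): Where the centre of a candle seated in dimple 2 of the red pad lies (44 mm above the counter; it dips 6 mm into the pad). The pad is 72 (x) x 360 (y) x 12 mm; its three dimples, 35 mm across, lie in a row along the case's y axis, 105 mm apart; the two pads' rows are 72 mm apart.
- pad_yellow_dimple0 (a point): Where the centre of a candle seated in dimple 0 of the yellow pad lies (44 mm above the counter; it dips 6 mm into the pad). The pad is 72 (x) x 360 (y) x 12 mm; its three dimples, 35 mm across, lie in a row along the case's y axis, 105 mm apart; the two pads' rows are 72 mm apart.
- pad_yellow_dimple1 (a point): Where the centre of a candle seated in dimple 1 of the yellow pad lies (44 mm above the counter; it dips 6 mm into the pad). The pad is 72 (x) x 360 (y) x 12 mm; its three dimples, 35 mm across, lie in a row along the case's y axis, 105 mm apart; the two pads' rows are 72 mm apart. Filled at the start by the wrongly placed red candle.
- pad_yellow_dimple2 (a point): Where the centre of a candle seated in dimple 2 of the yellow pad lies (44 mm above the counter; it dips 6 mm into the pad). The pad is 72 (x) x 360 (y) x 12 mm; its three dimples, 35 mm across, lie in a row along the case's y axis, 105 mm apart; the two pads' rows are 72 mm apart.
- votive: Small amber glass cup, 48 mm across, 50 mm high, standing in the middle of the tray among the candles, loose, standing; origin at its underside. Not part of the job: leave it alone.
- pillar: White pillar candle, 60 mm across, 140 mm high, loose, standing; origin at its underside. Not part of the job: leave it alone.
- jar: Jar with green cap, 72 mm across, 120 mm high, loose, standing; origin at its underside. Not part of the job: leave it alone.
- can: Can, 60 mm across, 160 mm high, loose, standing; origin at its underside. Not part of the job: leave it alone.
- carton1: Blue incense carton, 44 mm across, 110 mm high, loose, standing; origin at its underside. Not part of the job: leave it alone.
- carton2: Green incense carton, 44 mm across, 110 mm high, loose, standing; origin at its underside. Not part of the job: leave it alone.
- plant: Small potted plant, 84 mm across, about 105 mm high, loose, standing; origin at its underside. Not part of the job: leave it alone.
Things that resemble listed ones, but are neither listed nor needed, are in the scene too. Leave any blue look-alike of the red3 alone.

How it is judged:
By the outcome, as a careful person would: the job done as asked, in the order asked, and still so for the second after the job is handed in, with the robot touching nothing.
Of red2, red3, yellow1, yellow2 only 3 to 4 are there at a start; the rules pass over those that are not, and their reading is None.
At some moment in a run one of red1, red2, red3, yellow1, yellow2 may be knocked a few centimetres aside while the robot is not near it.
It also fails if it takes over 210 s, if anything falls off the work surface, if the arm or the gripper's body presses on something with over 40 N, if the wrist force passes 120 N, or if a joint passes its speed limit or range.

ROBOT

A 6-joint arm with a two-finger parallel gripper is mounted at the origin on the work surface. World frame = base frame: x ahead of the robot, y to its left, z up, the work surface at z = 0. Lengths are in mm, angles in rad, forces in N, time in s.
With the tool pointing down it reaches from about 300 to 775 mm from the base axis. Payload 14.6 kg.
Tool frame: the origin (TCP) lies between the finger pads; the fingertips stand 8 mm ahead of it and the grasp point (between the pads) lies 11 mm behind it; z points along the fingers, y is the direction in which the jaws open and shut (so a half turn about z gives the same grasp; the last joint's range is limited). The gripper opens to 94 mm and grips with 3 to 60 N. Pads are 16 mm wide; open, the fingers measure 119 mm over their backs; the gripper's body (75 mm by 177 mm) begins 78 mm behind the grasp point.
Start: joints at [-1.295, 0.3, 1.521, -0, 1.321, -0.067], TCP at [184.862, -517.992, 213.446] pointing down, gripper open.
Joint ranges: [-3.03, 3.03], [-0.79, 2.21], [0.23, 2.52], [-1.04, 4.18], [0, 3.07], [-2.55, 2.55]. Speed limits (rad/s): [2.22, 2.22, 2.57, 3.14, 3.14, 3.14].

INTERFACE

Orientations are given as [roll, pitch, yaw] about the fixed x, y, z axes, in that order (R = Rz(yaw) Ry(pitch) Rx(roll)).
In Python, from cell import manip gives the robot as it stands. The module is installed in compiled form; this text tells all that it offers.
- The arm moves only by the tool send_rows, never from a script. Its argument "series" is a list that holds one entry, the list of rows, each a list of 5 numbers: the opening, from 0 (shut) to 1 (fully open), then the shift along the tool's x, y, z in mm, then the turn about the tool's z in degrees. In form: [[[gripper, dx, dy, dz, roll], ...]]. A call has 1 to 10 rows; each row is the pose to reach, as a shift and turn from the pose commanded when the call began, along the tool's axes at that moment; what a row does not reach only later rows make up. A row lasts 1/10 s, in which the tool goes at most 50 mm and 8.59 degrees, less where a joint would pass 70% of its speed; a pose out of reach is approached as far as the arm can. A call with a gripper value outside its range is refused whole. The fingers move at their own pace and stop on an object; "newtons" is the grip in N (left out, the last holds). Time passes only in rows, so rows that repeat a pose let the fingers close. It gives the time, the measured TCP pose, the force and the opening at its end, in the units of the state.
- manip.read_state(): the state, without advancing time (a new reading comes with each control period).
- manip.camera(name): name is "side" or "top"; returns a dict with "img" (384x512x3 uint8, red, green, blue), "vfov" (degrees; the focal length in pixels is half the picture's height over the tangent of half this angle, whatever the lens; pixels are square), "cx", "cy" (the principal point, pixels), "pose" (4x4, takes a point from camera to world coordinates). Camera axes: x right, y down, z forward; pixel columns grow to the right and rows downward; lengths in mm; the calibration is good to about 2 mm. A picture is of the moment at which its call begins. There is no depth.
- manip.sign_off(): hands the job in, once; it reports no verdict.
Trained networks look in a picture, given as the dict that the camera call returned (one of the last four; its "shot" number tells which), for a name from the list of things; names that differ only in an ending like _2 or _b are one class to them, and where a whole thing is asked for, a point or a joint stands for the part that bears it (a point fixed in the world has none). Each returns a list of dicts, best first, with "conf" (0 to 1); they miss things now and then, are a little off and sometimes report something else, mostly with a low value. They report only what shows in the picture. A call takes as long as a camera call. They do not tell look-alikes from the thing itself.
- manip.find_in(target, picture): "rect" ([left, top, width, height] in pixels, round what is visible of it).
- manip.silhouettes(target, picture): "pixels" (384x512 bool, what is visible of it) and "rect" ([left, top, width, height] in pixels, round what is visible of it).
The state is a dict: "clock": time; "joints": joint angles; "qd": joint speeds; "effort": joint torques, N m; "eef_pos": TCP position; "eef_rot": TCP orientation; "wrist_force": force on the tool from outside, world axes, zero at the start; "moment": the same for the moment, N m; "finger_gap": finger opening in mm.
Only numpy, scipy, OpenCV 4.12 (cv2) and the standard library are available. Lean on these libraries where they do the work, as an engineer would, in place of code of your own. Each camera call takes 0.05 s, during which the arm holds its last target. There are 200 camera calls.

## Working session

There is one attempt and no reset: what is moved stays moved. The work goes in short steps, Python scripts to look and compute and a tool call to move; the robot and the scene stay as the last step left them, time stands still between calls to the robot, and variables do not carry over. Pictures are saved under pics/ and viewed, about 12 in all and at most 16, crops included, and the job is handed in when it is done.

Besides the shell and the picture viewer there is one more tool, called as name([rows], argument=value, ...), one row to a line, values as JSON. send_rows: Moves the arm, as the interface text tells. Its arguments: {"type":"object","properties":{"series":{"type":"array"},"newtons":{"type":"number"}},"required":["series"]}

```bash
mkdir -p pics; cat > h.py <<'E'
import numpy as np, cv2
from cell import manip
def snap(n,f=None):
    p=manip.camera(n)
    if f: cv2.imwrite('pics/'+f,cv2.cvtColor(p['img'],cv2.COLOR_RGB2BGR))
    return p
def foc(p): return p['img'].shape[0]/2/np.tan(np.radians(p['vfov'])/2)
def ray(p,u,v):
    f=foc(p); d=np.array([(u-p['cx'])/f,(v-p['cy'])/f,1]); T=np.array(p['pose'])
    return T[:3,3],T[:3,:3]@d
def at(p,u,v,z):
    o,d=ray(p,u,v); return o+d*(z-o[2])/d[2]
def proj(p,X):
    T=np.array(p['pose']); c=T[:3,:3].T@(np.array(X,float)-T[:3,3]); f=foc(p)
    return p['cx']+f*c[0]/c[2],p['cy']+f*c[1]/c[2]
def balls(p,col,z=34):
    out=[]
    for r in manip.silhouettes(col,p):
        l,t,w,h=r['rect']; m=r['pixels']; ys,xs=np.nonzero(m)
        rgb=np.array(p['img'])[m].mean(0).round()
        out.append((round(r['conf'],2),r['rect'],rgb,at(p,l+w/2,t+h/2,z).round(0)))
    return out
E
python3 - <<'E'
from h import *
print(manip.read_state())
a=snap('top','top0.png');b=snap('side','side0.png')
for p in(a,b): print(np.array(p['pose']).round(2),foc(p),p['cx'],p['cy'])
for c in('red1','yellow1'):
    for x in balls(a,c): print(c,x)
for n in('case','tray','cover','cover_handle','votive','pillar','jar','can','carton1','plant'):
    for r in manip.find_in(n,a)[:3]: 
        l,t,w,h=r['rect'];print(n,round(r['conf'],2),r['rect'],at(a,l+w/2,t+h/2,0).round())
cv2.imwrite('pics/top0.png',a['img'][...,::-1])
E
```

```text
{'clock': 0.0, 'joints': array([-1.29461316e+00,  3.00487821e-01,  1.52157824e+00,  3.35047203e-05,
        1.32070995e+00, -6.65983528e-02]), 'qd': array([ 0.00211031, -0.0005838 , -0.00104326, -0.00095654,  0.00023592,
        0.00132159]), 'effort': array([ 1.08571785e-03, -5.31812489e+01, -3.52735698e+01,  7.09031126e-02,
        2.44477938e-02, -1.05477916e-04]), 'eef_pos': array([ 184.79591805, -517.7548791 ,  212.87835723]), 'eef_rot': array([-3.14041407e+00, -1.11132659e-04,  3.42773143e-01]), 'wrist_force': array([ 0.13978832,  0.62698575, -0.1753482 ]), 'moment': array([-0.00026363,  0.02871729, -0.0206196 ]), 'finger_gap': 94.04920884767027}
[[ 7.0000e-02 -9.7000e-01  2.1000e-01  3.0668e+02]
 [-1.0000e+00 -7.0000e-02  1.0000e-02 -2.8500e+00]
 [ 1.0000e-02 -2.1000e-01 -9.8000e-01  1.3735e+03]
 [ 0.0000e+00  0.0000e+00  0.0000e+00  1.0000e+00]] 396.2841966205053 252.733881750507 185.94192375365208
[[-8.7000e-01 -3.4000e-01  3.6000e-01  1.9988e+02]
 [-5.0000e-01  6.0000e-01 -6.3000e-01  6.8361e+02]
 [-1.0000e-02 -7.3000e-01 -6.9000e-01  8.0446e+02]
 [ 0.0000e+00  0.0000e+00  
[... 871 characters left out ...]
[ 543. -243.    0.]
cover_handle 0.32 [197.4, 207.4, 16.8, 16.8] [489. 164.   0.]
votive 0.52 [182.7, 184.7, 15.5, 19.1] [561. 225.   0.]
pillar 0.76 [246.6, 121.4, 21.0, 22.4] [807.   6.   0.]
pillar 0.26 [164.1, 170.2, 16.4, 16.5] [614. 295.   0.]
jar 0.73 [76.9, 180.5, 33.2, 20.3] [551. 567.   0.]
can 0.79 [397.0, 230.8, 39.5, 19.7] [ 453. -570.    0.]
can 0.5 [267.4, 162.3, 118.0, 85.5] [ 556. -255.    0.]
can 0.26 [79.8, 210.5, 24.7, 21.3] [443. 556.   0.]
carton1 0.59 [81.9, 213.2, 22.3, 16.1] [443. 552.   0.]
carton1 0.51 [394.9, 182.7, 25.4, 16.7] [ 626. -541.    0.]
carton1 0.25 [263.1, 168.0, 120.0, 78.9] [ 547. -244.    0.]
plant 0.92 [328.0, 128.7, 28.1, 25.7] [ 794. -305.    0.]
```

View pics/top0.png

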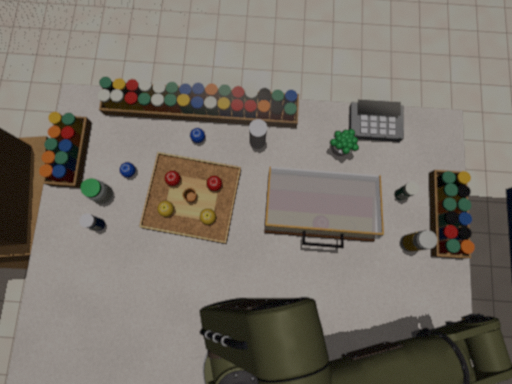

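View pics/side0.png

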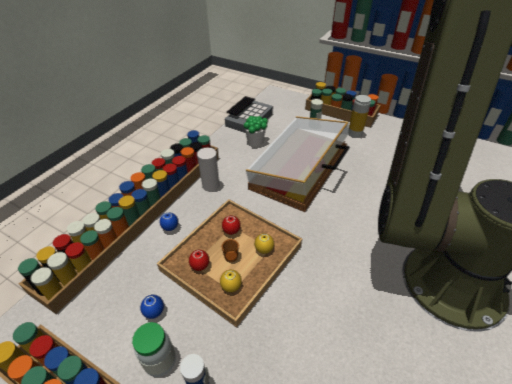

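The top view shows the case at right (about 265–383, 170–240) with its handle toward the robot at (323,240). The tray at (190,198) holds two red and two yellow balls around the votive, and the blue decoys are at (197,135) and (128,170). Next I'll take a closer crop of the case.

```bash
python3 - <<'E'
from h import *
a=cv2.imread('pics/top0.png')[155:260,250:400];b=cv2.imread('pics/side0.png')[105:215,235:365]
a=cv2.resize(a,None,fx=5.3,fy=5.3,interpolation=cv2.INTER_CUBIC)[:,:795]
cv2.imwrite('pics/c1.png',cv2.convertScaleAbs(a,alpha=1.5))
b=cv2.resize(b,None,fx=5.3,fy=5.3,interpolation=cv2.INTER_CUBIC)
cv2.imwrite('pics/c2.png',cv2.convertScaleAbs(b,alpha=1.2))
E
```

```text
(no output)
```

View pics/c1.png

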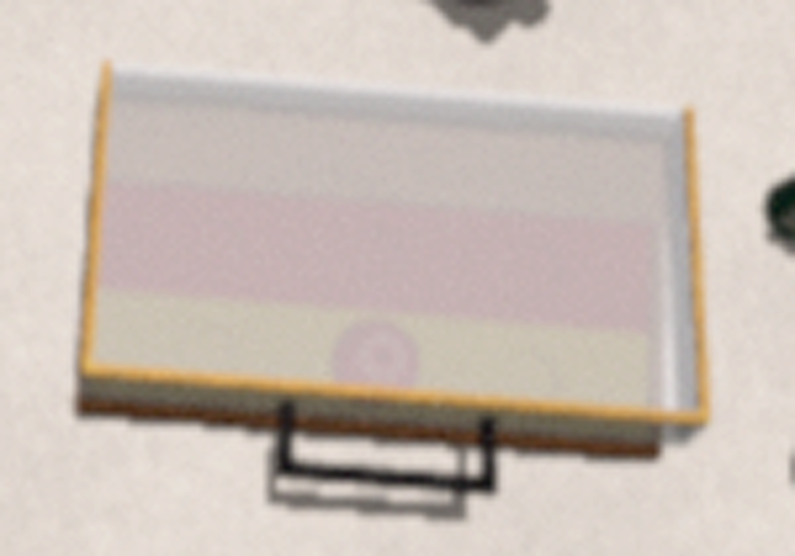

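View pics/c2.png

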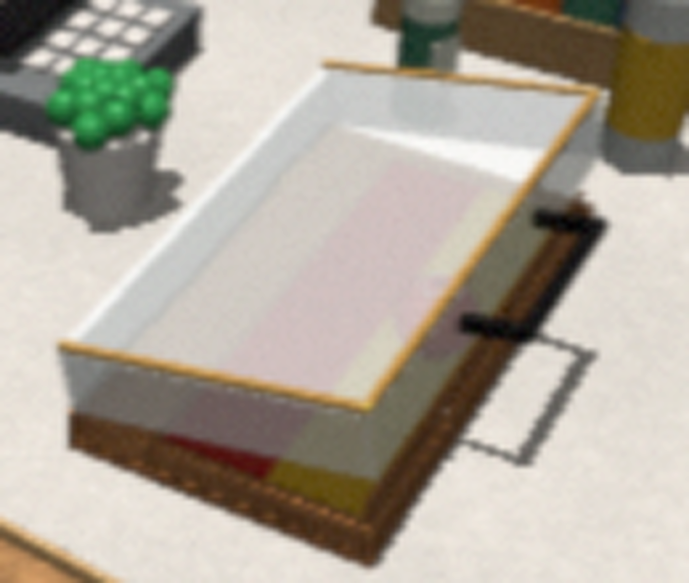

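```bash
cat > fit.py <<'E'
from h import *
from scipy.optimize import least_squares
a=snap('top');b=snap('side')
T=lambda u,v:(a,u/5.3+250,v/5.3+155)
S=lambda u,v:(b,u/5.3+235,v/5.3+105)
obs=[(T(80,413),(-106,188,0)),(T(658,455),(-106,-188,0)),(S(373,563),(-106,188,0)),(S(70,447),(106,188,0)),
 (T(285,468),'hl'),(T(490,485),'hr'),(S(567,277),'hm')]
def w(q,P):
    x,y,yaw,th=q
    if isinstance(P,str):
        t=th+np.arctan2(25,250);r=np.hypot(250,25)
        P=(106-r*np.cos(t),{'hl':62,'hr':-62,'hm':0}[P],33+r*np.sin(t))
    c,s=np.cos(yaw),np.sin(yaw)
    return np.array([x+c*P[0]-s*P[1],y+s*P[0]+c*P[1],P[2]])
f=lambda q:np.concatenate([np.subtract(proj(o[0],w(q,P)),o[1:]) for o,P in obs])
r=least_squares(f,[550,-240,0,.15],x_scale=[10,10,.1,.1]);q=r.x
print(q.round(3),f(q).reshape(-1,2).round(1).tolist())
print('handle',w(q,'hm').round(1),'hinge',w(q,(106,0,33)).round(1))
for n,sx in(('yellow',-36),('red',36)): print(n,[w(q,(sx,k*105,44)).round(1).tolist() for k in(1,0,-1)])
from scipy.optimize import linear_sum_assignment
for c in('red1','yellow1'):
    A=balls(a,c);B=balls(b,c)
    for i in A:
        for j in B:
            la,ta,wa,ha=i[1];lb,tb,wb,hb=j[1]
            o1,d1=ray(a,la+wa/2,ta+ha/2);o2,d2=ray(b,lb+wb/2,tb+hb/2)
            st=np.linalg.lstsq(np.stack([d1,-d2],1),o2-o1,rcond=None)[0]
            p1=o1+st[0]*d1;p2=o2+st[1]*d2
            if np.linalg.norm(p1-p2)<15: print(c,i[2],i[3],j[3],((p1+p2)/2).round(1),np.linalg.norm(p1-p2).round(1))
tr=manip.find_in('tray',a)[:2];print(tr)
E
python3 fit.py
```

```text
[ 5.45576e+02 -2.33097e+02 -3.00000e-03  1.63000e-01] [[-0.4, 1.0], [-0.7, 0.9], [0.1, 0.2], [-0.2, -0.5], [0.8, 0.1], [0.9, -0.3], [-1.6, 0.6]]
handle [ 408.9 -232.7   98.2] hinge [ 651.6 -233.4   33. ]
yellow [[509.9, -128.0, 44.0], [509.6, -233.0, 44.0], [509.3, -338.0, 44.0]]
red [[581.9, -128.2, 44.0], [581.6, -233.2, 44.0], [581.3, -338.2, 44.0]]
red1 [109.  40.  33.] [603. 145.  34.] [602. 142.  34.] [601.2 144.7  38. ] 1.7
red1 [ 52.  65. 102.] [763. 214.  34.] [765. 223.  34.] [768.4 216.7  24.7] 5.8
red1 [44. 59. 99.] [630. 446.  34.] [621. 453.  34.] [631.5 449.4  19.3] 4.2
red1 [44. 59. 99.] [630. 446.  34.] [765. 223.  34.] [577.4 367.6 278.9] 14.5
red1 [108.  38.  33.] [615. 287.  34.] [605. 284.  34.] [610.3 284.8  33.2] 10.3
yellow1 [124. 103.  44.] [505. 293.  34.] [492. 305.  34.] [503.5 296.1  15.2] 8.3
yellow1 [127. 107.  47.] [482. 154.  34.] [477. 152.  34.] [479.3 152.7  34.9] 6.2
[{'rect': [141.8, 150.0, 100.4, 91.6], 'conf': 0.93}]
```

```bash
cat > go.py <<'E'
# usage: go.py x y z yaw [x y z yaw ...] : shifts from present pose (TCP)
import sys; from h import *
s=manip.read_state(); p=s['eef_pos'];yw=s['eef_rot'][2]
print('t',round(s['clock'],1),'pos',p.round(1),'rot',s['eef_rot'].round(3),'F',s['wrist_force'].round(1),'gap',round(s['finger_gap'],1),'q1,6',s['joints'][[0,5]].round(2))
v=np.array(sys.argv[1:],float).reshape(-1,4)
c,n=np.cos(yw),np.sin(yw)
for x,y,z,yaw in v:
    d=np.array([x,y,z])-p
    print([round(float(k),1) for k in(c*d[0]+n*d[1],n*d[0]-c*d[1],-d[2],-np.degrees((yaw-yw+np.pi)%(2*np.pi)-np.pi))])
E
python3 go.py 409 -233 165 1.5708
```

```text
t 1.1 pos [ 184.9 -518.   213.5] rot [ 3.142 -0.     0.343] F [-0.1  0.2  0.1] gap 94.0 q1,6 [-1.29 -0.07]
[306.9, -193.1, 48.5, -70.4]
```

send_rows([
  [[0.45, 307, -193, 0, -70.4], [0.45, 307, -193, 0, -70.4], [0.45, 307, -193, 0, -70.4], [0.45, 307, -193, 0, -70.4], [0.45, 307, -193, 0, -70.4], [0.45, 307, -193, 0, -70.4], [0.45, 307, -193, 20, -70.4], [0.45, 307, -193, 48, -70.4], [0.45, 307, -193, 48, -70.4], [0.45, 307, -193, 48, -70.4]],
])

```text
clock: 2.05
eef_pos: [409.0, -233.3, 165.9]
eef_rot: [-3.141, -0.0, 1.57]
wrist_force: [0.1, -1.1, -1.3]
finger_gap: 42.5
```

```bash
python3 go.py 409 -233 87 1.5708; python3 - <<'E'
from h import *
p=snap('side');im=p['img'][100:220,235:395,::-1]
q=snap('top');im2=q['img'][155:275,250:410,::-1]
big=np.hstack([cv2.resize(i,None,fx=2.5,fy=4.5*2.5/4.5,interpolation=cv2.INTER_CUBIC) for i in(im,im2)])
cv2.imwrite('pics/c3.png',cv2.convertScaleAbs(big,alpha=1.5))
E
```

```text
t 2.0 pos [ 409.  -233.3  165.9] rot [-3.141 -0.     1.57 ] F [ 0.1 -1.1 -1.3] gap 42.5 q1,6 [-0.6  -0.59]
[0.3, 0.0, 78.9, -0.1]
```

View pics/c3.png

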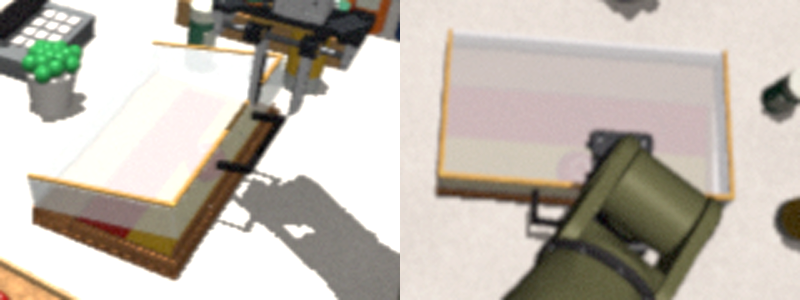

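send_rows([
  [[0.45, 0, 0, 15, 0], [0.45, 0, 0, 30, 0], [0.45, 0, 0, 40, 0], [0.45, 0, 0, 50, 0], [0.45, 0, 0, 58, 0], [0.45, 0, 0, 64, 0], [0.45, 0, 0, 70, 0], [0.45, 0, 0, 75, 0], [0.45, 0, 0, 79, 0], [0.45, 0, 0, 79, 0]],
])

```text
clock: 3.15
eef_pos: [409.0, -232.9, 86.0]
eef_rot: [-3.141, -0.0, 1.572]
wrist_force: [-0.1, -0.5, 0.4]
finger_gap: 42.2
```

send_rows([
  [[0, 0, 0, 0, 0], [0, 0, 0, 0, 0], [0, 0, 0, 0, 0], [0, 0, 0, 0, 0], [0, 0, 0, 0, 0]],
], newtons=8)

```text
clock: 3.65
eef_pos: [407.5, -233.0, 86.2]
eef_rot: [-3.137, -0.001, 1.572]
wrist_force: [-16.0, -1.9, 6.7]
finger_gap: 12.2
```

send_rows([
  [[0, 0, -1, 0, 0], [0, 0, 1, -5, 0], [0, 0, 2, -9, 0], [0, 0, 5, -20, 0], [0, 0, 10, -32, 0], [0, 0, 15, -44, 0], [0, 0, 21, -55, 0], [0, 0, 21, -55, 0]],
])

```text
clock: 4.45
eef_pos: [431.1, -233.3, 143.1]
eef_rot: [3.14, 0.001, 1.572]
wrist_force: [-2.6, -3.6, 2.9]
finger_gap: 11.7
```

send_rows([
  [[0, 0, 6.2, -10.9, 0], [0, 0, 13.1, -21.4, 0], [0, 0, 20.4, -31.6, 0], [0, 0, 28.3, -41.4, 0], [0, 0, 36.6, -50.8, 0], [0, 0, 45.4, -59.8, 0], [0, 0, 54.6, -68.3, 0], [0, 0, 64.2, -76.4, 0], [0, 0, 74.3, -83.9, 0], [0, 0, 84.7, -91, 0]],
])

```text
clock: 5.45
eef_pos: [514.9, -233.3, 232.5]
eef_rot: [-3.14, 0.001, 1.571]
wrist_force: [-0.8, -7.2, -6.0]
finger_gap: 12.2
```

send_rows([
  [[0, 0, 10.8, -6.6, 0], [0, 0, 21.8, -12.5, 0], [0, 0, 33.2, -17.9, 0], [0, 0, 44.7, -22.7, 0], [0, 0, 56.5, -27, 0], [0, 0, 68.5, -30.7, 0], [0, 0, 80.7, -33.7, 0], [0, 0, 93, -36.1, 0], [0, 0, 105.4, -37.9, 0], [0, 0, 118, -39.2, 0]],
])

```text
clock: 6.45
eef_pos: [633.1, -233.1, 272.3]
eef_rot: [-3.141, 0.0, 1.571]
wrist_force: [-3.7, -3.7, 1.6]
finger_gap: 11.7
```

send_rows([
  [[0, 0, 12.5, -0.5, 0], [0, 0, 25, -0.5, 0], [0, 0, 38, 0.3, 0], [0, 0, 50, 1.5, 0], [0, 0, 60, 3, 0], [0, 0, 68, 4.5, 0], [0, 0, 73, 5.5, 0], [0, 0, 76, 6, 0], [0, 0, 76, 6, 0]],
])

```text
clock: 7.35
eef_pos: [707.8, -232.8, 266.4]
eef_rot: [-3.138, -0.0, 1.571]
wrist_force: [-16.4, 1.4, 6.9]
finger_gap: 17.1
```

send_rows([
  [[0.4, 0, 0, 0, 0], [0.4, 0, 0, 0, 0], [0.4, 0, 0, 0, 0], [0.4, 0, 0, -20, 0], [0.4, 0, 0, -45, 0], [0.7, 0, -45, -60, 0], [0.7, 0, -95, -60, 0], [0.7, 0, -145, -60, 0], [0.7, 0, -195, -60, 0], [0.7, 0, -245, -60, 0]],
])

```text
clock: 8.35
eef_pos: [471.1, -232.4, 325.5]
eef_rot: [3.141, 0.0, 1.572]
wrist_force: [-0.2, -0.5, 1.2]
finger_gap: 65.7
```

```bash
cat >> h.py <<'E'
def blob(p,u,v,col,R=14):
    "colour-mask centre near (u,v): red/yellow min-circle"
    hsv=cv2.cvtColor(np.ascontiguousarray(p['img']),cv2.COLOR_RGB2HSV).astype(int)
    H,S,V=hsv[...,0],hsv[...,1],hsv[...,2]
    m=((H<8)|(H>170)) if col=='red' else ((H>20)&(H<35))
    m=(m&(S>130)&(V>35)).astype(np.uint8)
    w=np.zeros_like(m);w[max(0,int(v-R)):int(v+R),max(0,int(u-R)):int(u+R)]=1
    n,l,st,ce=cv2.connectedComponentsWithStats(m*w)
    if n<2:return None
    k=1+st[1:,4].argmax();x,y,ww,hh,ar=st[k]
    return x+(ww-1)/2,y+(hh-1)/2,ar,ww,hh
def tri(a,ua,b,ub):
    o1,d1=ray(a,*ua);o2,d2=ray(b,*ub)
    st=np.linalg.lstsq(np.stack([d1,-d2],1),o2-o1,rcond=None)[0]
    p1=o1+st[0]*d1;p2=o2+st[1]*d2
    return ((p1+p2)/2).round(1),round(float(np.linalg.norm(p1-p2)),1)
def look(lst,f=None):
    a=snap('top',f and 't_'+f);b=snap('side',f and 's_'+f)
    for col,X in lst:
        A=blob(a,*proj(a,X),col);B=blob(b,*proj(b,X),col,26)
        print(col,X,'top',A and (np.round(A,1).tolist(),at(a,A[0],A[1],X[2])[:2].round(1)),'side',B and (np.round(B,1).tolist(),at(b,B[0],B[1],X[2])[:2].round(1)),A and B and tri(a,A[:2],b,B[:2]))
    return a,b
E
python3 - <<'E'
from h import *
a,b=look([('red',(601,144,34)),('red',(610,285,34)),('yellow',(500,296,34)),('yellow',(479,153,34)),('red',(510,-233,44))],'open.png')
s=manip.read_state();print(s['eef_pos'],s['clock'],s['wrist_force'])
i=np.hstack([p['img'][100:300,115:415,::-1] for p in(a,b)])
cv2.imwrite('pics/c4.png',cv2.convertScaleAbs(cv2.resize(i,(800,267)),alpha=1.5))
E
```

```text
red (601, 144, 34) top ([214.0, 183.0, 169.0, 15.0, 15.0], array([600.3, 142.3])) side ([230.5, 225.0, 254.0, 18.0, 19.0], array([598.5, 143.6])) (array([600.1, 142.3,  32.1]), 1.2)
red (610, 285, 34) top ([172.0, 178.0, 159.0, 15.0, 15.0], array([607.9, 289.2])) side ([198.5, 260.0, 307.0, 20.0, 21.0], array([606.2, 289.1])) (array([607.3, 289. ,  33.4]), 1.6)
yellow (500, 296, 34) top ([165.5, 208.5, 172.0, 16.0, 16.0], array([499.9, 299.4])) side ([230.5, 281.0, 356.0, 22.0, 23.0], array([497.2, 300.7])) (array([499.3, 299.6,  31.4]), 2.1)
yellow (479, 153, 34) top ([207.5, 216.5, 164.0, 16.0, 16.0], array([482.4, 154. ])) side ([264.0, 243.5, 279.0, 19.0, 20.0], array([480.7, 154.6])) (array([481.9, 153.9,  32.9]), 1.5)
red (510, -233, 44) top ([319.5, 207.0, 265.0, 26.0, 13.0], array([ 539.6, -223.6])) side ([304.5, 160.5, 1110.0, 42.0, 52.0], array([ 529. , -227.4])) (array([ 533.8, -224.5,   46. ]), 11.1)
[ 468.88149407 -232.46622172  326.29059374] 8.45 [ 1.21468793 -0.41395661  0.01102397]
```

View pics/c4.png

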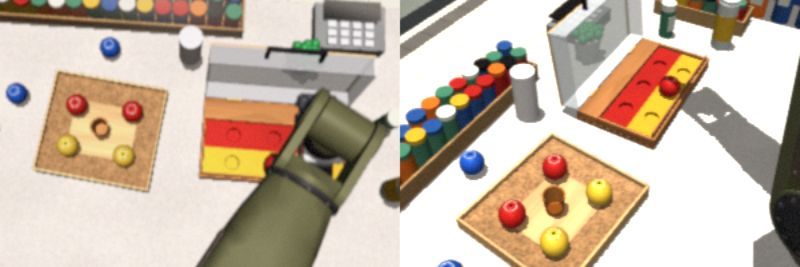

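```bash
python3 go.py 600 143 200 0
```

```text
t 8.4 pos [ 468.9 -232.5  326.3] rot [-3.142  0.     1.57 ] F [ 1.2 -0.4  0. ] gap 65.8 q1,6 [-0.53 -0.53]
[375.6, 130.8, 126.3, 89.9]
```

send_rows([
  [[0.75, 376, 131, 0, 85], [0.75, 376, 131, 0, 85], [0.75, 376, 131, 0, 85], [0.75, 376, 131, 0, 85], [0.75, 376, 131, 0, 85], [0.75, 376, 131, 0, 85], [0.75, 376, 131, 0, 85], [0.75, 376, 131, 50, 85], [0.75, 376, 131, 100, 85], [0.75, 376, 131, 126, 85]],
])

```text
clock: 9.45
eef_pos: [604.1, 144.3, 204.7]
eef_rot: [-3.141, -0.002, 0.16]
wrist_force: [0.2, 0.0, 0.4]
finger_gap: 71.0
```

```bash
python3 go.py 600 143 29 0; python3 - <<'E'
from h import *
a,b=look([('red',(601,144,34)),('red',(610,285,34)),('yellow',(500,296,34)),('yellow',(479,153,34))],'dim.png')
x=cv2.resize(a['img'][160:250,255:395,::-1],None,fx=5.5,fy=5.5,interpolation=cv2.INTER_CUBIC)
cv2.imwrite('pics/c5.png',cv2.convertScaleAbs(x,alpha=1.5))
y=cv2.resize(b['img'][120:215,245:355,::-1],None,fx=6,fy=6,interpolation=cv2.INTER_CUBIC)
cv2.imwrite('pics/c6.png',cv2.convertScaleAbs(y,alpha=1.3))
E
```

```text
t 9.4 pos [604.1 144.3 204.7] rot [-3.141e+00 -2.000e-03  1.600e-01] F [0.2 0.  0.4] gap 71.0 q1,6 [0.18 1.59]
[-4.3, 0.6, 175.7, 9.2]
red (601, 144, 34) top None side ([231.0, 225.0, 252.0, 19.0, 19.0], array([597.2, 142.8])) None
red (610, 285, 34) top ([169.5, 178.0, 92.0, 10.0, 15.0], array([607.3, 297.8])) side ([198.5, 260.0, 307.0, 20.0, 21.0], array([606.2, 289.1])) (array([603.1, 294.7,  43.9]), 4.2)
yellow (500, 296, 34) top ([165.0, 208.5, 164.0, 15.0, 16.0], array([499.8, 301.1])) side ([230.0, 281.0, 355.0, 21.0, 23.0], array([498.3, 301.3])) (array([499.3, 301. ,  33.2]), 1.3)
yellow (479, 153, 34) top None side ([263.5, 243.5, 294.0, 20.0, 20.0], array([481.9, 155.3])) None
```

View pics/c5.png

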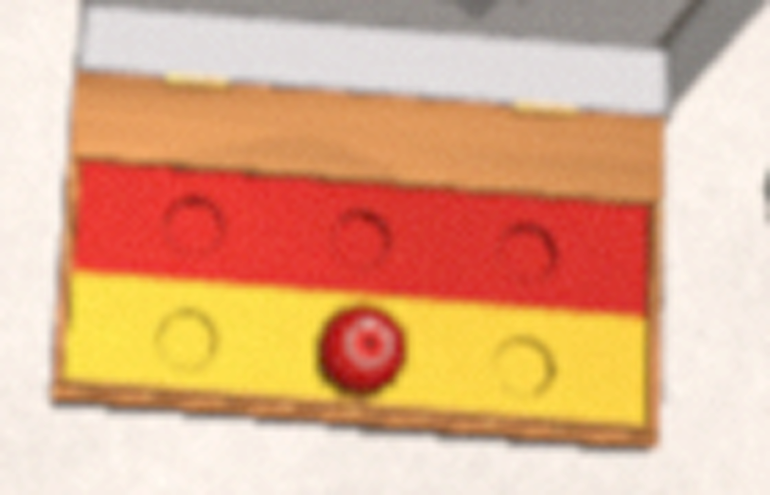

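View pics/c6.png

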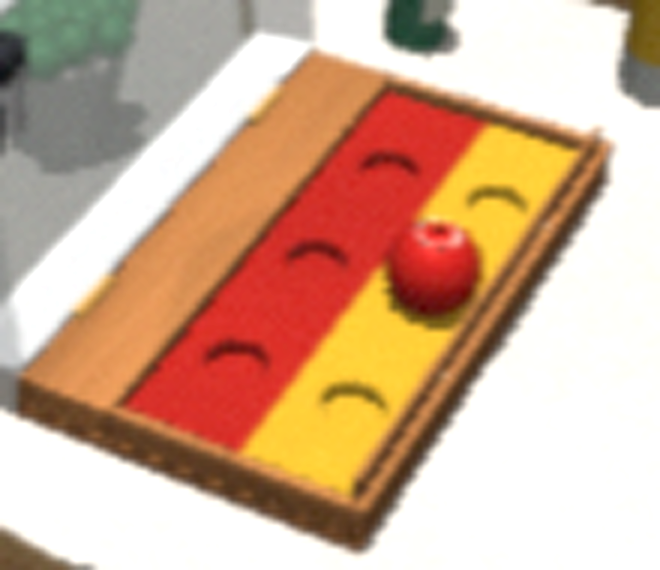

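```bash
python3 - <<'E'
from h import *
from scipy.optimize import least_squares
a=snap('top');b=snap('side')
P=lambda u,v:((u-2.25)/5.5+255,(v-2.25)/5.5+160)
ob=[(a,P(194,224),1,1,22),(a,P(361,240),1,0,22),(a,P(526,252),1,-1,22),(a,P(187,340),0,1,22),(a,P(524,368),0,-1,22),(a,P(363,350),0,0,44),(b,((433-2.5)/6+245,(268-2.5)/6+120),0,0,44)]
def W(q,i,k,z):
    x,y,t=q;c,s=np.cos(t),np.sin(t);return np.array([x+c*72*i-s*105*k,y+s*72*i+c*105*k,z])
f=lambda q:np.concatenate([np.subtract(proj(o[0],W(q,*o[2:])),o[1]) for o in ob])
q=least_squares(f,[490,-233,0],x_scale=[10,10,.1]).x
print(q.round(3),f(q).reshape(-1,2).round(1).tolist())
for i in(0,1): print(['yellow','red'][i],[W(q,i,k,44).round(1).tolist() for k in(1,0,-1)])
for n in ('red','yellow'):pass
E
python3 go.py 600 143 29 0
```

```text
[ 4.84959e+02 -2.28300e+02 -1.30000e-02] [[0.1, 0.4], [-0.0, -0.0], [0.3, 0.3], [0.1, -0.0], [0.0, -0.1], [-0.2, -0.1], [-0.4, 0.0]]
yellow [[486.4, -123.3, 44.0], [485.0, -228.3, 44.0], [483.6, -333.3, 44.0]]
red [[558.4, -124.3, 44.0], [557.0, -229.3, 44.0], [555.6, -334.3, 44.0]]
t 9.7 pos [603.7 141.6 207.1] rot [-3.142  0.     0.169] F [0.4 0.5 1.3] gap 70.4 q1,6 [0.17 1.57]
[-3.4, -2.0, 178.1, 9.7]
```

send_rows([
  [[0.75, -3.4, -2, 20, 8], [0.75, -3.4, -2, 60, 9.7], [0.75, -3.4, -2, 100, 9.7], [0.75, -3.4, -2, 130, 9.7], [0.75, -3.4, -2, 150, 9.7], [0.75, -3.4, -2, 165, 9.7], [0.75, -3.4, -2, 178, 9.7], [0.75, -3.4, -2, 178, 9.7], [0, -3.4, -2, 178, 9.7], [0, -3.4, -2, 178, 9.7]],
], newtons=8)

```text
clock: 10.65
eef_pos: [600.4, 143.1, 29.3]
eef_rot: [-3.141, -0.002, -0.005]
wrist_force: [0.3, -0.4, 0.8]
finger_gap: 57.7
```

send_rows([
  [[0, 0, 0, 0, 0], [0, 0, 0, 0, 0], [0, 0, 0, -15, 0], [0, 0, 0, -45, 0], [0, 0, 0, -90, 0], [0, 0, 0, -120, 0]],
])

```text
clock: 11.25
eef_pos: [600.0, 143.1, 151.8]
eef_rot: [-3.141, -0.003, -0.005]
wrist_force: [-0.0, -0.9, -0.4]
finger_gap: 55.3
```

```bash
python3 go.py 558.4 -124.3 150 -0.013
```

```text
t 11.2 pos [600.  143.1 151.8] rot [-3.141e+00 -3.000e-03 -5.000e-03] F [-0.  -0.9 -0.4] gap 55.3 q1,6 [0.17 1.75]
[-40.1, 267.6, 1.8, 0.4]
```

send_rows([
  [[0, -8, 40, 0, 0], [0, -16, 85, 0, 0], [0, -24, 130, 0, 0], [0, -32, 175, 0, 0], [0, -40, 220, 0, 0], [0, -40, 255, 0, 0.4], [0, -40, 267.6, 20, 0.4], [0, -40, 267.6, 50, 0.4], [0, -40, 267.6, 70, 0.4], [0, -40, 267.6, 80, 0.4]],
])

```text
clock: 12.25
eef_pos: [557.5, -124.4, 66.9]
eef_rot: [-3.141, 0.002, -0.013]
wrist_force: [0.2, 0.1, -1.0]
finger_gap: 55.4
```

```bash
python3 go.py 558.4 -124.3 40 -0.013
```

```text
t 12.2 pos [ 557.5 -124.4   66.9] rot [-3.141e+00  2.000e-03 -1.300e-02] F [ 0.2  0.1 -1. ] gap 55.4 q1,6 [-0.28  1.3 ]
[0.9, -0.1, 26.9, 0.0]
```

send_rows([
  [[0, 0.5, 0, 8, 0], [0, 0.5, 0, 15, 0], [0, 0.5, 0, 21, 0], [0, 0.5, 0, 25, 0], [0, 0.5, 0, 27, 0], [0, 0.5, 0, 28, 0], [0, 0.5, 0, 28, 0], [0, 0.5, 0, 28, 0]],
])

```text
clock: 13.05
eef_pos: [558.8, -124.5, 40.2]
eef_rot: [3.142, -0.0, -0.013]
wrist_force: [0.1, 0.1, -0.6]
finger_gap: 55.6
```

send_rows([
  [[0, 0, 0, 0.7, 0], [0, 0, 0, 1.3, 0], [0, 0, 0, 2, 0], [0, 0, 0, 2, 0], [0, 0, 0, 2, 0]],
])

```text
clock: 13.55
eef_pos: [559.0, -124.4, 38.6]
eef_rot: [3.141, -0.001, -0.013]
wrist_force: [-1.9, 0.8, 6.9]
finger_gap: 55.7
```

send_rows([
  [[0.65, 0, 0, -0.5, 0], [0.75, 0, 0, -0.5, 0], [0.75, 0, 0, -0.5, 0], [0.75, 0, 0, -20, 0], [0.75, 0, 0, -50, 0], [0.75, 0, 0, -90, 0], [0.75, -40, 40, -90, 0], [0.75, -72, 80, -90, 0], [0.75, -72, 104, -90, 0], [0.75, -72, 104, -90, 0]],
])

```text
clock: 14.55
eef_pos: [484.4, -230.3, 128.2]
eef_rot: [3.141, -0.0, -0.016]
wrist_force: [0.4, -0.1, 0.1]
finger_gap: 70.5
```

```bash
python3 go.py 485 -228.3 39 -0.013; python3 - <<'E'
from h import *
look([('red',(558.4,-124.3,44)),('red',(607,289,34)),('yellow',(499,300,34)),('yellow',(482,154,34))])
b=snap('side','s1.png')
cv2.imwrite('pics/c7.png',cv2.convertScaleAbs(cv2.resize(b['img'][100:310,150:380,::-1],None,fx=2.5,fy=2.5),alpha=1.4))
E
```

```text
t 14.6 pos [ 484.4 -230.3  128.2] rot [ 3.141 -0.    -0.016] F [ 0.4 -0.1  0.1] gap 70.5 q1,6 [-0.51  1.08]
[0.6, -2.0, 89.2, -0.2]
red (558.4, -124.3, 44) top ([289.5, 200.5, 533.0, 28.0, 22.0], array([ 555. , -120.8])) side ([287.0, 171.0, 939.0, 43.0, 47.0], array([ 557.4, -146.2])) (array([ 548.2, -119.2,   68.5]), 4.6)
red (607, 289, 34) top ([172.0, 178.0, 160.0, 15.0, 15.0], array([607.9, 289.2])) side ([198.5, 260.0, 313.0, 20.0, 21.0], array([606.2, 289.1])) (array([607.3, 289. ,  33.4]), 1.6)
yellow (499, 300, 34) top ([165.5, 208.5, 170.0, 16.0, 16.0], array([499.9, 299.4])) side ([230.0, 280.5, 351.0, 21.0, 22.0], array([499.1, 300.1])) (array([499.9, 299.6,  32.8]), 0.6)
yellow (482, 154, 34) top ([207.5, 216.5, 164.0, 16.0, 16.0], array([482.4, 154. ])) side ([264.0, 243.5, 278.0, 19.0, 20.0], array([480.7, 154.6])) (array([481.9, 153.9,  32.9]), 1.5)
```

View pics/c7.png

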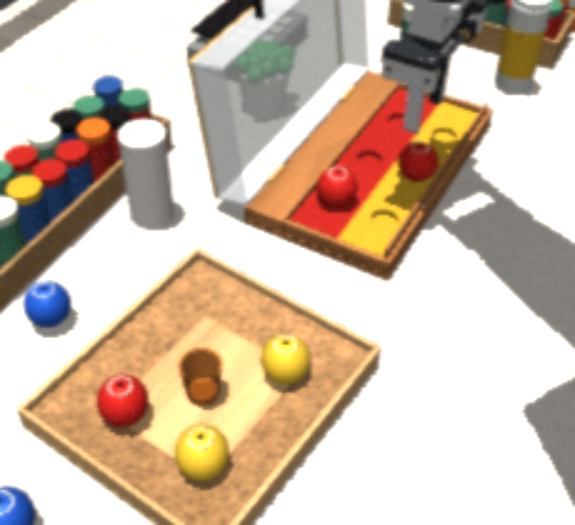

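send_rows([
  [[0.75, 0, 0, 30, 0], [0.75, 0, 0, 55, 0], [0.75, 0, 0, 72, 0], [0.75, 0, 0, 82, 0], [0.75, 0, 0, 88.5, 0], [0.75, 0, 0, 88.5, 0]],
])

```text
clock: 15.3
eef_pos: [485.5, -227.0, 39.1]
eef_rot: [-3.141, 0.001, -0.012]
wrist_force: [-0.1, -0.2, -0.1]
finger_gap: 70.8
```

send_rows([
  [[0, 0, 0, 0, 0], [0, 0, 0, 0, 0], [0, 0, 0, 0, 0], [0, 0, 0, 0, 0], [0, 0, 0, -10, 0], [0, 0, 0, -30, 0], [0, 0, 0, -45, 0], [0, 0, 0, -45, 0]],
])

```text
clock: 16.1
eef_pos: [486.1, -227.8, 86.6]
eef_rot: [3.14, -0.003, -0.013]
wrist_force: [-0.9, -0.5, -0.8]
finger_gap: 55.3
```

```bash
python3 go.py 557 -229.3 39 -0.013
```

```text
t 16.1 pos [ 486.1 -227.8   86.6] rot [ 3.14e+00 -3.00e-03 -1.30e-02] F [-0.9 -0.5 -0.8] gap 55.3 q1,6 [-0.51  1.08]
[70.9, 0.6, 47.6, 0.0]
```

send_rows([
  [[0, 25, 1, 0, 0], [0, 50, 1, 0, 0], [0, 71.2, 1, 0, 0], [0, 71.2, 1, 12, 0], [0, 71.2, 1, 24, 0], [0, 71.2, 1, 34, 0], [0, 71.2, 1, 40, 0], [0, 71.2, 1, 43, 0], [0, 71.2, 1, 44.5, 0], [0, 71.2, 1, 45, 0]],
])

```text
clock: 17.1
eef_pos: [557.0, -229.5, 40.1]
eef_rot: [3.141, -0.001, -0.013]
wrist_force: [2.0, 1.6, 4.3]
finger_gap: 55.2
```

send_rows([
  [[0, 0, 0, 0, 0], [0, 0, 0, 0, 0]],
])

```text
clock: 17.3
eef_pos: [556.9, -229.5, 40.1]
eef_rot: [3.141, -0.001, -0.013]
wrist_force: [1.8, 1.4, 5.7]
finger_gap: 55.4
```

send_rows([
  [[0.65, 0, 0, 0, 0], [0.75, 0, 0, 0, 0], [0.75, 0, 0, 0, 0], [0.75, 0, 0, -20, 0], [0.75, 0, 0, -50, 0], [0.75, 0, 0, -100, 0], [0.75, 10, -45, -110, 0], [0.75, 20, -90, -110, 0], [0.75, 30, -135, -110, 0], [0.75, 43, -180, -110, 0]],
])

```text
clock: 18.3
eef_pos: [601.7, -48.3, 149.5]
eef_rot: [3.141, 0.0, -0.013]
wrist_force: [0.5, 0.6, 0.3]
finger_gap: 70.3
```

send_rows([
  [[0.75, 0, -48, 0, 0], [0.75, 0, -96, 0, 0], [0.75, 0, -144, 0, 0], [0.75, 0, -192, 0, 0], [0.75, 0, -240, 0, 0], [0.75, 0, -290, 0, 0], [0.75, 0, -325, 0, 0], [0.75, 0, -339, 0, 0], [0.75, 0, -339, 0, 0]],
])

```text
clock: 19.2
eef_pos: [605.6, 290.1, 148.8]
eef_rot: [3.141, 0.001, -0.011]
wrist_force: [-0.7, -0.6, -0.1]
finger_gap: 70.4
```

```bash
python3 - <<'E'
from h import *
a,b=look([('red',(607,289,34)),('yellow',(499,300,34)),('yellow',(482,154,34))],'2.png')
i=np.hstack([cv2.resize(a['img'][160:250,255:395,::-1],(466,300)),cv2.resize(b['img'][120:215,245:355,::-1],(334,300))])
cv2.imwrite('pics/c8.png',cv2.convertScaleAbs(i,alpha=1.3))
E
python3 go.py 607 289 29 -0.013
```

```text
red (607, 289, 34) top ([177.5, 178.5, 28.0, 4.0, 10.0], array([607.5, 270. ])) side ([198.5, 260.0, 308.0, 20.0, 21.0], array([606.2, 289.1])) (array([615.7, 276.2,  10. ]), 6.0)
yellow (499, 300, 34) top None side ([230.0, 280.5, 358.0, 23.0, 22.0], array([499.1, 300.1])) None
yellow (482, 154, 34) top ([207.5, 216.0, 161.0, 16.0, 15.0], array([484.1, 154.1])) side ([264.0, 243.5, 280.0, 19.0, 20.0], array([480.7, 154.6])) (array([482.8, 153.9,  32.6]), 3.1)
t 19.3 pos [606.2 287.7 149.2] rot [ 3.141  0.    -0.013] F [-0.  -0.4 -0.1] gap 70.6 q1,6 [0.39 1.97]
[0.8, -1.3, 120.2, -0.0]
```

View pics/c8.png

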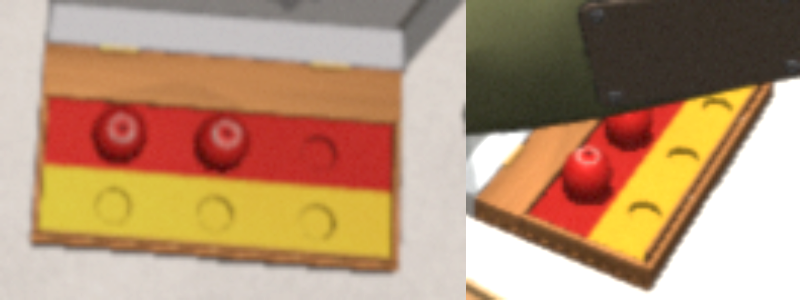

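send_rows([
  [[0.75, 0.8, -1, 35, 0], [0.75, 0.8, -1, 70, 0], [0.75, 0.8, -1, 95, 0], [0.75, 0.8, -1, 110, 0], [0.75, 0.8, -1, 120, 0], [0.75, 0.8, -1, 120, 0], [0, 0.8, -1, 120, 0], [0, 0.8, -1, 120, 0], [0, 0.8, -1, 120, 0], [0, 0.8, -1, 120, 0]],
])

```text
clock: 20.3
eef_pos: [607.4, 290.2, 30.6]
eef_rot: [-3.141, -0.002, -0.012]
wrist_force: [0.2, -1.0, 6.7]
finger_gap: 55.7
```

send_rows([
  [[0, 0, 0, -15, 0], [0, 0, 0, -45, 0], [0, 0, 0, -85, 0], [0, 0, 0, -120, 0], [0, 0, 0, -120, 0], [0, 0, 0, -120, 0]],
])

```text
clock: 20.9
eef_pos: [606.9, 290.1, 150.5]
eef_rot: [-3.141, -0.001, -0.012]
wrist_force: [-0.5, 0.5, -1.5]
finger_gap: 55.3
```

```bash
python3 go.py 555.6 -334.3 39 -0.013
```

```text
t 20.9 pos [606.9 290.1 150.5] rot [-3.141e+00 -1.000e-03 -1.200e-02] F [-0.5  0.5 -1.5] gap 55.3 q1,6 [0.39 1.97]
[-43.5, 625.0, 111.5, 0.0]
```

send_rows([
  [[0, -5, 45, 0, 0], [0, -10, 93, 0, 0], [0, -15, 141, 0, 0], [0, -20, 189, 0, 0], [0, -25, 237, 0, 0], [0, -30, 285, 0, 0], [0, -35, 333, 0, 0], [0, -40, 381, 0, 0], [0, -43.5, 429, 0, 0], [0, -43.5, 477, 0, 0]],
])

```text
clock: 21.9
eef_pos: [556.1, -188.0, 148.3]
eef_rot: [-3.141, 0.002, -0.013]
wrist_force: [1.1, -0.7, 0.1]
finger_gap: 55.6
```

send_rows([
  [[0, 0, 45, 0, 0], [0, 0, 90, 0, 0], [0, 0, 125, 0, 0], [0, 0, 148, 0, 0], [0, 0, 148, 20, 0], [0, 0, 148, 50, 0], [0, 0, 148, 75, 0], [0, 0, 148, 92, 0], [0, 0, 148, 100, 0], [0, 0, 148, 100, 0]],
])

```text
clock: 22.9
eef_pos: [554.8, -333.9, 47.7]
eef_rot: [-3.14, 0.003, -0.013]
wrist_force: [-0.6, 0.3, -1.0]
finger_gap: 55.4
```

```bash
python3 go.py 555.6 -334.3 40 -0.013
```

```text
t 22.9 pos [ 554.8 -333.9   47.7] rot [-3.14e+00  3.00e-03 -1.30e-02] F [-0.6  0.3 -1. ] gap 55.4 q1,6 [-0.6   0.99]
[0.8, 0.4, 7.7, 0.0]
```

send_rows([
  [[0, 0.6, 0.2, 2, 0], [0, 0.6, 0.2, 4, 0], [0, 0.6, 0.2, 6, 0], [0, 0.6, 0.2, 7, 0], [0, 0.6, 0.2, 7, 0], [0, 0.6, 0.2, 7, 0]],
])

```text
clock: 23.5
eef_pos: [556.2, -334.6, 42.6]
eef_rot: [3.142, -0.0, -0.013]
wrist_force: [0.2, -0.1, -0.8]
finger_gap: 55.2
```

send_rows([
  [[0, 0, 0, 1, 0], [0, 0, 0, 2, 0], [0, 0, 0, 2.6, 0], [0, 0, 0, 2.6, 0]],
])

```text
clock: 23.9
eef_pos: [556.3, -334.7, 40.4]
eef_rot: [3.141, -0.0, -0.013]
wrist_force: [-2.6, 0.5, 5.7]
finger_gap: 55.5
```

send_rows([
  [[0.65, 0, 0, 0, 0], [0.75, 0, 0, 0, 0], [0.75, 0, 0, 0, 0], [0.75, 0, 0, -20, 0], [0.75, 0, 0, -50, 0], [0.75, 0, 0, -100, 0], [0.75, -20, -40, -110, 0], [0.75, -40, -85, -110, 0], [0.75, -60, -130, -110, 0], [0.75, -80, -170, -110, 0]],
])

```text
clock: 24.9
eef_pos: [477.1, -161.8, 149.8]
eef_rot: [-3.142, -0.0, -0.013]
wrist_force: [1.6, -0.2, 0.6]
finger_gap: 70.6
```

send_rows([
  [[0.75, 0, -48, 0, 0], [0.75, 0, -96, 0, 0], [0.75, 0, -144, 0, 0], [0.75, 0, -192, 0, 0], [0.75, 0, -240, 0, 0], [0.75, 0, -285, 0, 0], [0.75, 0, -310, 0, 0], [0.75, 0, -318, 0, 0], [0.75, 0, -318, 0, 0], [0.75, 0, -318, 0, 0]],
])

```text
clock: 25.9
eef_pos: [482.3, 153.4, 149.8]
eef_rot: [3.141, 0.0, -0.013]
wrist_force: [-1.0, 0.0, 0.1]
finger_gap: 70.5
```

```bash
python3 - <<'E'
from h import *
a,b=look([('yellow',(499,300,34)),('yellow',(482,154,34))],'3.png')
E
python3 go.py 482.3 154 29.5 -0.013
```

```text
yellow (499, 300, 34) top ([162.0, 208.5, 97.0, 9.0, 16.0], array([499.1, 311.3])) side ([230.5, 281.0, 357.0, 22.0, 23.0], array([497.2, 300.7])) (array([494.9, 307.4,  46.6]), 5.0)
yellow (482, 154, 34) top ([207.0, 209.0, 8.0, 3.0, 3.0], array([508. , 158.1])) side ([264.0, 243.5, 284.0, 19.0, 20.0], array([480.7, 154.6])) (array([495.2, 154.7,  31.6]), 26.8)
t 26.0 pos [482.4 153.2 149.8] rot [ 3.142  0.    -0.014] F [ 0.4  0.3 -0.2] gap 70.0 q1,6 [0.24 1.82]
[-0.1, -0.8, 120.3, -0.1]
```

send_rows([
  [[0.75, 0, -0.8, 35, 0], [0.75, 0, -0.8, 70, 0], [0.75, 0, -0.8, 95, 0], [0.75, 0, -0.8, 110, 0], [0.75, 0, -0.8, 120, 0], [0.75, 0, -0.8, 120, 0], [0, 0, -0.8, 120, 0], [0, 0, -0.8, 120, 0], [0, 0, -0.8, 120, 0], [0, 0, -0.8, 120, 0]],
])

```text
clock: 27.0
eef_pos: [482.7, 155.2, 30.6]
eef_rot: [-3.141, -0.001, -0.012]
wrist_force: [0.3, -0.9, 4.6]
finger_gap: 55.3
```

send_rows([
  [[0, 0, 0, -15, 0], [0, 0, 0, -45, 0], [0, 0, 0, -85, 0], [0, 0, 0, -110, 0], [0, 0, 0, -110, 0]],
])

```text
clock: 27.5
eef_pos: [483.6, 155.6, 143.2]
eef_rot: [-3.14, -0.006, -0.012]
wrist_force: [0.3, 0.5, -0.8]
finger_gap: 55.4
```

```bash
python3 go.py 485 -228.3 39 -0.013
```

```text
t 27.5 pos [483.6 155.6 143.2] rot [-3.14  -0.006 -0.012] F [ 0.3  0.5 -0.8] gap 55.4 q1,6 [0.24 1.82]
[6.1, 383.8, 104.2, 0.0]
```

send_rows([
  [[0, 3, 45, 0, 0], [0, 6.5, 93, 0, 0], [0, 6.5, 141, 0, 0], [0, 6.5, 189, 0, 0], [0, 6.5, 237, 0, 0], [0, 6.5, 285, 0, 0], [0, 6.5, 333, 0, 0], [0, 6.5, 370, 0, 0], [0, 6.5, 383.5, 20, 0], [0, 6.5, 383.5, 50, 0]],
])

```text
clock: 28.5
eef_pos: [483.9, -230.5, 89.0]
eef_rot: [3.141, -0.001, -0.015]
wrist_force: [0.8, 0.6, -1.5]
finger_gap: 55.8
```

send_rows([
  [[0, 0, 0, 20, 0], [0, 0, 0, 35, 0], [0, 0, 0, 43, 0], [0, 0, 0, 46, 0], [0, 0, 0, 46, 0], [0, 0, 0, 46, 0]],
])

```text
clock: 29.1
eef_pos: [484.2, -228.5, 44.4]
eef_rot: [3.141, -0.001, -0.012]
wrist_force: [-0.3, 0.1, -0.7]
finger_gap: 55.3
```

```bash
python3 go.py 485 -228.3 40 -0.013
```

```text
t 29.1 pos [ 484.2 -228.5   44.4] rot [ 3.141e+00 -1.000e-03 -1.200e-02] F [-0.3  0.1 -0.7] gap 55.3 q1,6 [-0.51  1.07]
[0.8, -0.2, 4.4, 0.0]
```

send_rows([
  [[0, 0.8, 0, 1, 0], [0, 0.8, 0, 2, 0], [0, 0.8, 0, 3, 0], [0, 0.8, 0, 4, 0], [0, 0.8, 0, 4.4, 0], [0, 0.8, 0, 4.4, 0]],
])

```text
clock: 29.7
eef_pos: [484.9, -228.5, 40.1]
eef_rot: [3.141, -0.001, -0.013]
wrist_force: [-2.3, 1.5, 8.1]
finger_gap: 55.3
```

send_rows([
  [[0.65, 0, 0, -0.5, 0], [0.75, 0, 0, -0.5, 0], [0.75, 0, 0, -0.5, 0], [0.75, 0, 0, -20, 0], [0.75, 0, 0, -50, 0], [0.75, 0, 0, -100, 0], [0.75, 7.4, -45, -110, 0], [0.75, 7.4, -90, -110, 0], [0.75, 7.4, -135, -110, 0], [0.75, 7.4, -180, -110, 0]],
])

```text
clock: 30.7
eef_pos: [494.1, -46.9, 149.5]
eef_rot: [3.142, -0.0, -0.013]
wrist_force: [0.7, -0.1, -0.8]
finger_gap: 70.7
```

send_rows([
  [[0.75, 0, -48, 0, 0], [0.75, 0, -96, 0, 0], [0.75, 0, -144, 0, 0], [0.75, 0, -192, 0, 0], [0.75, 0, -240, 0, 0], [0.75, 0, -290, 0, 0], [0.75, 0, -330, 0, 0], [0.75, 0, -349, 0, 0], [0.75, 0, -349, 0, 0], [0.75, 0, -349, 0, 0]],
])

```text
clock: 31.7
eef_pos: [498.8, 299.6, 149.1]
eef_rot: [3.141, 0.001, -0.013]
wrist_force: [0.3, -1.3, 0.4]
finger_gap: 70.4
```

```bash
python3 - <<'E'
from h import *
a,b=look([('yellow',(499,300,34))],'4.png')
i=np.hstack([cv2.resize(a['img'][160:250,255:395,::-1],(466,300)),cv2.resize(b['img'][120:310,170:350,::-1],(334,300))])
cv2.imwrite('pics/c9.png',cv2.convertScaleAbs(i,alpha=1.3))
E
python3 go.py 499 300.3 30 -0.013
```

```text
yellow (499, 300, 34) top ([170.0, 211.5, 18.0, 5.0, 6.0], array([490.7, 282.9])) side ([230.5, 280.5, 359.0, 22.0, 22.0], array([498. , 299.5])) (array([499. , 289. ,  15.8]), 12.1)
t 31.8 pos [499.1 299.  149.5] rot [ 3.141  0.    -0.014] F [-1.  -1.   0.2] gap 70.8 q1,6 [0.48 2.06]
[-0.1, -1.3, 119.5, -0.1]
```

View pics/c9.png

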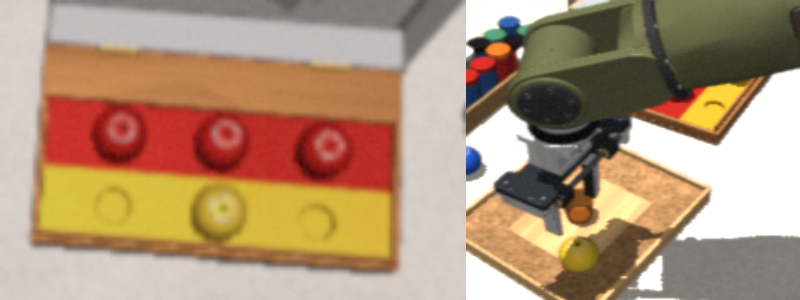

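send_rows([
  [[0.75, 0, -1, 35, 0], [0.75, 0, -1, 70, 0], [0.75, 0, -1, 95, 0], [0.75, 0, -1, 110, 0], [0.75, 0, -1, 119, 0], [0.75, 0, -1, 119, 0], [0, 0, -1, 119, 0], [0, 0, -1, 119, 0], [0, 0, -1, 119, 0], [0, 0, -1, 119, 0]],
])

```text
clock: 32.8
eef_pos: [499.3, 301.7, 31.4]
eef_rot: [-3.141, -0.002, -0.012]
wrist_force: [0.1, -1.0, 6.1]
finger_gap: 55.4
```

send_rows([
  [[0, 0, 0, -15, 0], [0, 0, 0, -45, 0], [0, 0, 0, -85, 0], [0, 0, 0, -110, 0], [0, 0, 0, -110, 0]],
])

```text
clock: 33.3
eef_pos: [500.1, 302.2, 145.1]
eef_rot: [-3.138, -0.006, -0.012]
wrist_force: [0.5, -0.2, -1.3]
finger_gap: 55.8
```

```bash
python3 go.py 486.4 -123.3 39 -0.013
```

```text
t 33.3 pos [500.1 302.2 145.1] rot [-3.138 -0.006 -0.012] F [ 0.5 -0.2 -1.3] gap 55.8 q1,6 [0.48 2.06]
[-8.4, 425.7, 106.1, 0.0]
```

send_rows([
  [[0, -3, 45, 0, 0], [0, -8, 93, 0, 0], [0, -8, 141, 0, 0], [0, -8, 189, 0, 0], [0, -8, 237, 0, 0], [0, -8, 285, 0, 0], [0, -8, 333, 0, 0], [0, -8, 381, 0, 0], [0, -8, 412, 0, 0], [0, -8, 424.5, 0, 0]],
])

```text
clock: 34.3
eef_pos: [484.7, -125.1, 139.8]
eef_rot: [-3.141, 0.001, -0.015]
wrist_force: [0.6, 1.1, -0.5]
finger_gap: 55.4
```

send_rows([
  [[0, 0, 0, 30, 0], [0, 0, 0, 60, 0], [0, 0, 0, 80, 0], [0, 0, 0, 92, 0], [0, 0, 0, 96, 0], [0, 0, 0, 96, 0], [0, 0, 0, 96, 0]],
])

```text
clock: 35.0
eef_pos: [486.0, -122.9, 45.3]
eef_rot: [3.141, -0.001, -0.012]
wrist_force: [0.5, -0.4, -1.9]
finger_gap: 55.6
```

```bash
python3 go.py 486.4 -123.3 40 -0.013
```

```text
t 35.0 pos [ 486.  -122.9   45.3] rot [ 3.141e+00 -1.000e-03 -1.200e-02] F [ 0.5 -0.4 -1.9] gap 55.6 q1,6 [-0.32  1.26]
[0.4, 0.4, 5.3, 0.0]
```

send_rows([
  [[0, 0.3, 0.4, 1, 0], [0, 0.3, 0.4, 2, 0], [0, 0.3, 0.4, 3, 0], [0, 0.3, 0.4, 4, 0], [0, 0.3, 0.4, 4.5, 0], [0, 0.3, 0.4, 4.5, 0]],
])

```text
clock: 35.6
eef_pos: [486.2, -123.4, 40.7]
eef_rot: [3.141, -0.001, -0.013]
wrist_force: [-1.4, 0.2, 9.1]
finger_gap: 55.2
```

send_rows([
  [[0.65, 0, 0, -0.5, 0], [0.75, 0, 0, -0.5, 0], [0.75, 0, 0, -0.5, 0], [0.75, 0, 0, -20, 0], [0.75, 0, 0, -50, 0], [0.75, 0, 0, -100, 0], [0.75, -30, 0, -150, -8], [0.75, -60, 0, -200, -16], [0.75, -90, 0, -250, -24], [0.75, -90, 0, -290, -32]],
])

```text
clock: 36.6
eef_pos: [396.3, -121.9, 318.9]
eef_rot: [-3.141, 0.0, 0.551]
wrist_force: [-0.1, -1.0, -0.1]
finger_gap: 70.1
```

send_rows([
  [[0.45, 0, 0, 0, -8], [0.45, 0, 0, 0, -16], [0.45, 0, 0, 0, -24], [0.45, 0, 0, 0, -32], [0.45, 0, 0, 0, -40], [0.45, 0, 0, 0, -48], [0.45, 0, 0, 0, -56], [0.45, 0, 0, 0, -56]],
])

```text
clock: 37.4
eef_pos: [398.3, -122.2, 317.4]
eef_rot: [-3.141, -0.0, 1.526]
wrist_force: [0.2, -0.2, -0.5]
finger_gap: 41.9
```

```bash
python3 - <<'E'
from h import *
a=snap('top','t5.png');b=snap('side','s5.png')
i=np.hstack([cv2.resize(a['img'][150:260,140:400,::-1],(460,300)),cv2.resize(b['img'][90:210,230:365,::-1],(338,300))])
cv2.imwrite('pics/c10.png',cv2.convertScaleAbs(i,alpha=1.3))
E
python3 go.py 700 -233 326 1.558
```

```text
t 37.5 pos [ 398.4 -122.2  317.4] rot [-3.142 -0.     1.519] F [-0.7 -0.6 -0. ] gap 42.2 q1,6 [-0.39 -0.33]
[-95.1, 307.0, -8.6, -2.2]
```

View pics/c10.png

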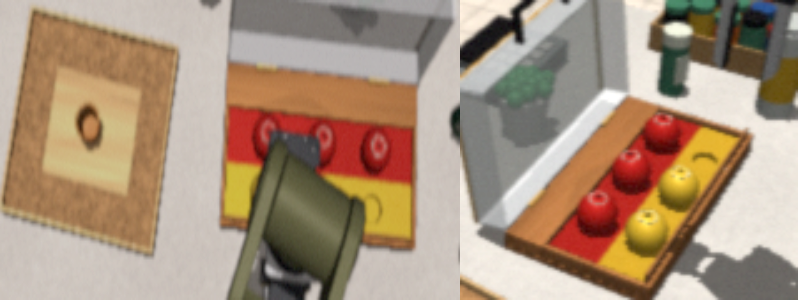

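send_rows([
  [[0.45, 0, 0, -13, -2.2], [0.45, -20, 45, -13, -2.2], [0.45, -40, 90, -13, -2.2], [0.45, -60, 135, -13, -2.2], [0.45, -80, 180, -13, -2.2], [0.45, -93, 225, -13, -2.2], [0.45, -93, 265, -13, -2.2], [0.45, -93, 295, -13, -2.2], [0.45, -93, 312, -13, -2.2], [0.45, -93, 312, -13, -2.2]],
])

```text
clock: 38.5
eef_pos: [707.0, -229.7, 327.7]
eef_rot: [-3.139, -0.001, 1.559]
wrist_force: [1.3, 0.2, 0.7]
finger_gap: 42.3
```

```bash
python3 - <<'E'
from h import *
a=snap('top');b=snap('side','s6.png')
x=cv2.resize(b['img'][20:200,220:400,::-1],(540,540))
# predicted bar ends / tips
for X in [(706,-170,277),(706,-296,277)]:
    u,v=proj(b,X);cv2.circle(x,(int((u-220)*3),int((v-20)*3)),4,(0,255,0),1)
cv2.imwrite('pics/c11.png',cv2.convertScaleAbs(x,alpha=1.3))
E
python3 go.py 706 -231.2 266 1.558
```

```text
t 38.6 pos [ 705.5 -229.9  329.7] rot [-3.141 -0.     1.56 ] F [-1.2  0.4  0.2] gap 42.0 q1,6 [-0.36 -0.35]
[-1.3, 0.5, 63.7, 0.1]
```

View pics/c11.png

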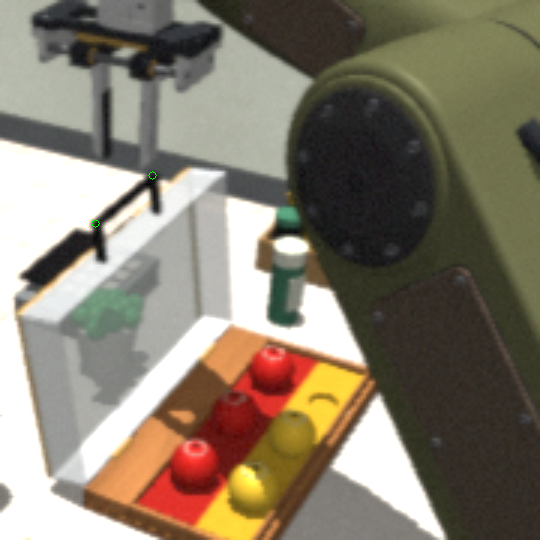

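send_rows([
  [[0.45, 0, 0, 15, 0], [0.45, 0, 0, 30, 0], [0.45, 0, 0, 43, 0], [0.45, 0, 0, 52, 0], [0.45, 0, 0, 58, 0], [0.45, 0, 0, 62, 0], [0.45, 0, 0, 62, 0]],
])

```text
clock: 39.3
eef_pos: [705.4, -229.9, 268.5]
eef_rot: [-3.142, -0.0, 1.561]
wrist_force: [-0.6, 0.1, 0.2]
finger_gap: 42.2
```

send_rows([
  [[0, 0, 0, 0, 0], [0, 0, 0, 0, 0], [0, 0, 0, 0, 0], [0, 0, 0, 0, 0]],
], newtons=10)

```text
clock: 39.7
eef_pos: [705.7, -229.9, 268.6]
eef_rot: [3.141, 0.0, 1.562]
wrist_force: [-0.1, 0.3, -0.5]
finger_gap: 14.1
```

```bash
python3 - <<'E'
import numpy as np
P=lambda p:np.array([-251.2*np.cos(p),-251.2*np.sin(p)])
s=1.792
for ch in([1.75,1.7,1.64,1.57,1.5,1.43,1.36,1.29,1.22,1.15],[1.08,1.01,.94,.87,.8,.73,.67,.61,.55,.5],[.45,.41,.38,.35,.325,.3,.28,.26,.24,.22],[.2,.185,.17,.158,.146,.135,.125,.115,.107,.1]):
    print([[0,0]+(P(p)-P(s)).round(1).tolist()+[0] for p in ch]); s=ch[-1]
E
```

```text
[[0, 0, -10.3, -2.1, 0], [0, 0, -22.7, -4.0, 0], [0, 0, -37.7, -5.5, 0], [0, 0, -55.3, -6.1, 0], [0, 0, -72.9, -5.5, 0], [0, 0, -90.4, -3.6, 0], [0, 0, -107.7, -0.6, 0], [0, 0, -124.7, 3.7, 0], [0, 0, -141.4, 9.2, 0], [0, 0, -157.7, 15.8, 0]]
[[0, 0, -15.8, 7.7, 0], [0, 0, -31.0, 16.6, 0], [0, 0, -45.5, 26.4, 0], [0, 0, -59.4, 37.3, 0], [0, 0, -72.4, 49.1, 0], [0, 0, -84.6, 61.8, 0], [0, 0, -94.3, 73.3, 0], [0, 0, -103.3, 85.4, 0], [0, 0, -111.5, 98.0, 0], [0, 0, -117.8, 108.9, 0]]
[[0, 0, -5.7, 11.2, 0], [0, 0, -9.9, 20.3, 0], [0, 0, -12.8, 27.3, 0], [0, 0, -15.5, 34.3, 0], [0, 0, -17.6, 40.2, 0], [0, 0, -19.5, 46.2, 0], [0, 0, -21.0, 51.0, 0], [0, 0, -22.3, 55.9, 0], [0, 0, -23.6, 60.7, 0], [0, 0, -24.7, 65.6, 0]]
[[0, 0, -1.0, 4.9, 0], [0, 0, -1.8, 8.6, 0], [0, 0, -2.4, 12.3, 0], [0, 0, -2.9, 15.3, 0], [0, 0, -3.4, 18.3, 0], [0, 0, -3.8, 21.0, 0], [0, 0, -4.1, 23.5, 0], [0, 0, -4.4, 26.0, 0], [0, 0, -4.6, 28.0, 0], [0, 0, -4.8, 29.7, 0]]
```

send_rows([
  [[0, 0, -10.3, -2.1, 0], [0, 0, -22.7, -4.0, 0], [0, 0, -37.7, -5.5, 0], [0, 0, -55.3, -6.1, 0], [0, 0, -72.9, -5.5, 0], [0, 0, -90.4, -3.6, 0], [0, 0, -107.7, -0.6, 0], [0, 0, -124.7, 3.7, 0], [0, 0, -141.4, 9.2, 0], [0, 0, -157.7, 15.8, 0]],
])

```text
clock: 40.7
eef_pos: [547.7, -228.2, 253.4]
eef_rot: [3.139, 0.0, 1.562]
wrist_force: [1.8, 0.6, 1.5]
finger_gap: 11.6
```

send_rows([
  [[0, 0, -15.8, 7.7, 0], [0, 0, -31.0, 16.6, 0], [0, 0, -45.5, 26.4, 0], [0, 0, -59.4, 37.3, 0], [0, 0, -72.4, 49.1, 0], [0, 0, -84.6, 61.8, 0], [0, 0, -94.3, 73.3, 0], [0, 0, -103.3, 85.4, 0], [0, 0, -111.5, 98.0, 0], [0, 0, -117.8, 108.9, 0]],
])

```text
clock: 41.7
eef_pos: [429.4, -227.2, 143.6]
eef_rot: [-3.141, -0.0, 1.562]
wrist_force: [-3.0, 3.2, 3.9]
finger_gap: 11.5
```

send_rows([
  [[0, 0, -5.7, 11.2, 0], [0, 0, -9.9, 20.3, 0], [0, 0, -12.8, 27.3, 0], [0, 0, -15.5, 34.3, 0], [0, 0, -17.6, 40.2, 0], [0, 0, -19.5, 46.2, 0], [0, 0, -21.0, 51.0, 0], [0, 0, -22.3, 55.9, 0], [0, 0, -23.6, 60.7, 0], [0, 0, -24.7, 65.6, 0]],
])

```text
clock: 42.7
eef_pos: [404.0, -226.8, 77.7]
eef_rot: [-3.138, -0.001, 1.562]
wrist_force: [-10.9, 0.7, 4.6]
finger_gap: 11.6
```

send_rows([
  [[0, 0, -1.0, 4.9, 0], [0, 0, -1.8, 8.6, 0], [0, 0, -2.4, 12.3, 0], [0, 0, -2.9, 15.3, 0], [0, 0, -3.4, 18.3, 0], [0, 0, -3.8, 21.0, 0], [0, 0, -4.1, 23.5, 0], [0, 0, -4.4, 25.5, 0], [0, 0, -4.6, 27.0, 0], [0, 0, -4.6, 27.0, 0]],
])

```text
clock: 43.7
eef_pos: [399.1, -226.7, 50.4]
eef_rot: [-3.137, -0.002, 1.562]
wrist_force: [-12.1, -1.4, -0.6]
finger_gap: 11.4
```

send_rows([
  [[0, 0, -0.2, 0.7, 0], [0, 0, -0.2, 1.4, 0], [0, 0, -0.2, 2, 0], [0, 0, -0.2, 2, 0]],
])

```text
clock: 44.1
eef_pos: [398.8, -226.7, 48.5]
eef_rot: [-3.137, -0.002, 1.562]
wrist_force: [-13.7, -0.3, 2.2]
finger_gap: 11.9
```

send_rows([
  [[0, 0, 0, 0.7, 0], [0, 0, 0, 1.4, 0], [0, 0, 0, 2, 0], [0, 0, 0, 2, 0]],
])

```text
clock: 44.5
eef_pos: [398.6, -226.7, 46.4]
eef_rot: [-3.137, -0.002, 1.562]
wrist_force: [-14.1, 0.1, 1.2]
finger_gap: 12.0
```

send_rows([
  [[0, 0, 0, 0.7, 0], [0, 0, 0, 1.4, 0], [0, 0, 0, 2, 0], [0, 0, 0, 2, 0]],
])

```text
clock: 44.9
eef_pos: [398.4, -226.7, 44.3]
eef_rot: [-3.136, -0.002, 1.562]
wrist_force: [-16.2, -0.5, 1.5]
finger_gap: 12.0
```

```bash
python3 - <<'E'
from h import *
b=snap('side','s7.png')
x=cv2.resize(b['img'][100:215,230:370,::-1],None,fx=5,fy=5,interpolation=cv2.INTER_CUBIC)
cv2.imwrite('pics/c12.png',cv2.convertScaleAbs(x,alpha=1.3))
E
```

```text
(no output)
```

View pics/c12.png

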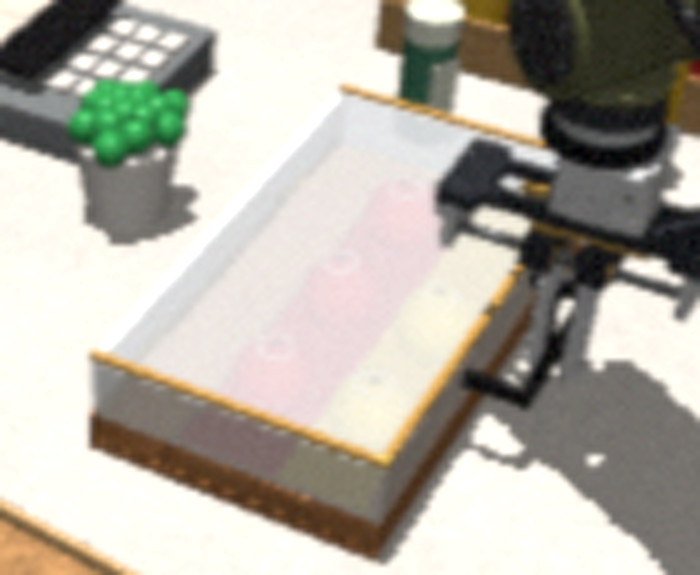

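send_rows([
  [[0, 0, -1, 0.7, 0], [0, 0, -1, 1.4, 0], [0, 0, -1, 2, 0], [0, 0, -1, 3, 0], [0, 0, -1, 3, 0]],
])

```text
clock: 45.45
eef_pos: [398.2, -226.9, 42.0]
eef_rot: [-3.138, -0.001, 1.562]
wrist_force: [-12.9, 0.6, 6.9]
finger_gap: 11.3
```

send_rows([
  [[0.45, 0, 0, 0, 0], [0.45, 0, 0, 0, 0], [0.45, 0, 0, 0, 0], [0.45, 0, 0, -20, 0], [0.45, 0, 0, -45, 0], [0, 0, 1, -45, 0], [0, 0, 1, -45, 0], [0, 0, 1, -45, 0], [0, 0, 1, -45, 0]],
])

```text
clock: 46.35
eef_pos: [400.3, -226.9, 86.4]
eef_rot: [-3.14, -0.001, 1.562]
wrist_force: [0.3, 0.5, -0.2]
finger_gap: 13.5
```

send_rows([
  [[0, 0, 0, 3, 0], [0, 0, 0, 6, 0], [0, 0, 0, 9, 0], [0, 0, 0, 11, 0], [0, 0, 0, 12, 0], [0, 0, 0, 12, 0]],
])

```text
clock: 46.95
eef_pos: [400.6, -227.1, 75.0]
eef_rot: [-3.141, -0.0, 1.562]
wrist_force: [0.2, 0.5, -0.4]
finger_gap: 0.6
```

Free at TCP 75, so the tip is at 67. I'll keep lowering to find contact.

send_rows([
  [[0, 0, 0, 0.7, 0], [0, 0, 0, 1.4, 0], [0, 0, 0, 2, 0], [0, 0, 0, 2, 0]],
])

```text
clock: 47.35
eef_pos: [400.6, -227.1, 73.1]
eef_rot: [-3.142, -0.0, 1.562]
wrist_force: [-0.3, 0.1, 0.2]
finger_gap: 0.9
```

send_rows([
  [[0, 0, 0, 0.7, 0], [0, 0, 0, 1.4, 0], [0, 0, 0, 1.4, 0]],
])

```text
clock: 47.65
eef_pos: [400.7, -227.2, 72.1]
eef_rot: [3.141, 0.0, 1.562]
wrist_force: [-1.4, 1.0, 5.1]
finger_gap: 0.9
```

send_rows([
  [[0, 0, 0, 0.7, 0], [0, 0, 0, 1.2, 0], [0, 0, 0, 1.2, 0]],
])

```text
clock: 47.95
eef_pos: [400.8, -227.3, 71.7]
eef_rot: [3.141, 0.001, 1.562]
wrist_force: [-5.7, 3.8, 19.4]
finger_gap: 0.5
```

send_rows([
  [[0, 0, 0, -10, 0], [0, 0, 0, -40, 0], [0, 0, 0, -90, 0], [0, 0, 0, -140, 0], [0, 0, -40, -170, 0], [0, -40, -60, -170, 0], [0, -90, -60, -170, 0], [0, -140, -60, -170, 0], [0, -180, -60, -170, 0], [0, -180, -60, -170, 0]],
])

```text
clock: 48.95
eef_pos: [338.1, -409.9, 239.7]
eef_rot: [-3.141, -0.001, 1.559]
wrist_force: [-0.1, 0.9, 0.1]
finger_gap: 0.5
```

```bash
python3 - <<'E'
from h import *
a=snap('top','t8.png');b=snap('side','s8.png')
i=np.hstack([cv2.resize(a['img'][140:270,130:450,::-1],(450,300)),cv2.resize(b['img'][100:220,230:370,::-1],(350,300))])
cv2.imwrite('pics/c13.png',cv2.convertScaleAbs(i,alpha=1.4))
E
python3 go.py 400 -400 200 0
```

```text
t 49.0 pos [ 338.7 -406.7  240.1] rot [-3.141e+00 -1.000e-03  1.561e+00] F [ 0.9 -1.5 -0.1] gap 0.3 q1,6 [-0.95 -0.94]
[7.3, 61.2, 40.1, 89.4]
```

View pics/c13.png

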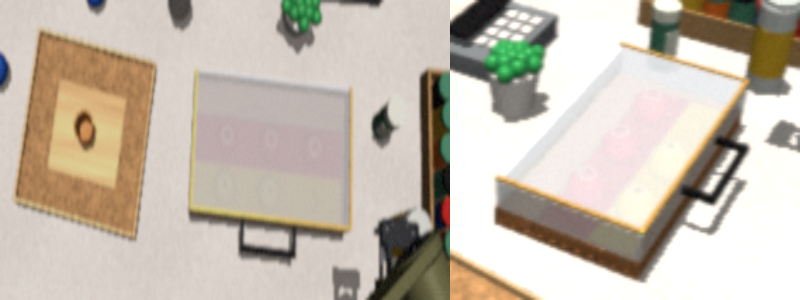

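send_rows([
  [[0, 0, 0, 0, 0], [0, 0, 0, 0, 0], [0, 0, 0, 0, 0]],
])

```text
clock: 49.35
eef_pos: [339.3, -405.9, 241.0]
eef_rot: [3.141, 0.0, 1.563]
wrist_force: [-0.6, 0.2, -0.3]
finger_gap: 0.4
```

```bash
python3 -c "
from cell import manip
print(manip.sign_off())"
```

```text
the job is handed in; nothing more can be done
None
```

I opened the cover to its stop and set all five candles into their own pads, each lowered until light contact before release. The three reds, including the misplaced one, fill the red pad, and the two yellows sit in the yellow pad. I then lowered the cover along its arc by the handle until it was shut, and handed in at about 49 s.

- **Cover shut:** pressing down on the handle bar met firm contact at TCP z = 72 mm, so the bar top is at 64 mm, where it lies when the cover is shut. It moved about 0.4 mm for 14 N more.
- **Final pictures:** five candles show seated under the cover. The tray holds only the votive, and I saw no other goods moved.
- **Knocked candle:** I saw no sign of one.
- **Failures or disagreements:** no check failed. The largest wrist force I read was about 20 N.

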